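# Hang two washed mould cups to drain

### The arm

A 7-joint arm with a two-finger parallel gripper is mounted at the origin on the work surface. World frame = base frame: x ahead of the robot, y to its left, z up, the work surface at z = 0. Lengths are in m, angles in degrees, forces in N, time in s.
With the tool pointing down it reaches from about 0.425 to 0.875 m from the base axis. Payload 8.4 kg.
Tool frame: the origin (TCP) lies at the very end of the fingers, on their centre line; the grasp point (between the pads) lies 19 mm behind it; x points along the fingers, y is the direction in which the jaws open and shut, and the axes are right-handed (so a half turn about x gives the same grasp; the last joint's range is limited). The gripper opens to 87 mm and grips with 3 to 60 N. Pads are 19 mm wide; open, the fingers measure 117 mm over their backs; the gripper's body (75 mm by 190 mm) begins 51 mm behind the grasp point.
Start: joints at [-74.038, 19.091, 2.286, 83.961, -0.768, 76.965, -3.352], TCP at [0.24, 0.604, 0.223] pointing down, gripper open.
Joint ranges: [-147.57, 147.57], [-21.85, 119.76], [-74.77, 79.35], [14.55, 137.4], [-85.83, 265.84], [4.83, 119.75], [-152.11, 152.11]. Speed limits (degrees/s): [127.2, 127.2, 159.86, 159.86, 180, 180, 180].

### API

Orientations are given as [roll, pitch, yaw] about the fixed x, y, z axes, in that order (R = Rz(yaw) Ry(pitch) Rx(roll)).
In Python, from plant import readout, vision, ctrl, models gives the robot as it stands.
- The arm moves only by the shell command python3 -m handwheel 'ROWS'. ROWS is JSON, a list of rows, each an object of numbers: "gripper": the closure, from -1 (fully open) to 1 (shut); "tx", "ty", "tz": the shift along the tool's x, y, z in mm; "wx", "wy", "wz": the turn, a rotation vector about the tool's x, y, z in rad. A call has 1 to 12 rows; each row is the pose to reach, as a shift and turn from the pose measured when the call began, along the tool's axes at that moment; what a row does not reach only later rows make up. A row lasts 1/10 s, in which the tool goes at most 50 mm and 8.59 degrees, less where a joint would pass 70% of its speed; a pose out of reach is approached as far as the arm can. A call with a gripper value outside its range is refused whole. The fingers move at their own pace and stop on an object; the grip force is fixed at half the most. Time passes only in rows, so rows that repeat a pose let the fingers close. It gives the time, the measured TCP pose, the force and the opening at its end, in the units of the state.
- readout.read_state(): the state, without advancing time (a new reading comes with each control period).
- vision.camera(name): name is "scene" or "top" or "wrist"; returns the picture (420x560x3 uint8, red, green, blue); there is no depth.
- vision.camera_params(name): a dict with "fx", "fy", "cx", "cy" (pixels), "R" (3x3) and "t" (3): a world point X has camera coordinates R X + t; the wrist camera has in their place "mount" (4x4, takes a point from camera to tool coordinates, whose origin is the TCP and whose axes are the tool frame's). Camera axes: x right, y down, z forward; pixel columns grow to the right and rows downward; lengths in m; the calibration is good to about 2 mm. A picture is of the moment at which its call begins: read the wrist's pose just before it. camera_params takes no time and is no camera call.
- ctrl.close_job(): hands the job in, once; it reports no verdict.
Trained networks look in the newest picture that a camera, given by its name, has taken for a name from the list of things; names that differ only in an ending like _2 or _b are one class to them, and where a whole thing is asked for, a point or a joint stands for the part that bears it (a point fixed in the world has none). Each returns a list of dicts, best first, with "confidence" (0 to 1); they miss things now and then, are a little off and sometimes report something else, mostly with a low value. They report only what shows in the picture. A call takes as long as a camera call. They do not tell look-alikes from the thing itself.
- models.recognise(camera, name): "location" ([x, y, z] in m, in world coordinates, good to about 4 mm: the middle of the surface that is visible of it).
The state is a dict: "time_s": time; "joints": joint angles; "qd": joint speeds; "effort": joint torques, N m; "tcp_pos": TCP position; "tcp_rot": TCP orientation; "force": force on the tool from outside, world axes, zero at the start; "torque": the same for the moment, N m; "opening": finger opening in m.
Only numpy, scipy, OpenCV 4.12 (cv2) and the standard library are available. Lean on these libraries where they do the work, as an engineer would, in place of code of your own. Each camera call takes 0.05 s, during which the arm holds its last target. There are 200 camera calls.

### The job

Two washed aluminium mould cups stand mouth-down on the bench. Hang each one, still mouth-down, on the leaning drain peg of its own size, the tall cup on the long peg and the short cup on the short peg, pushed on until the closed end rests on the peg's tip, and leave them hanging there at rest.

Things in the scene. Friction and masses are not known exactly. Their poses are not given: they have to be found in the camera images.
- tall_cup_center (a point): The tall plain aluminium cup, loose, standing mouth-down: a round can 50 mm in outer diameter and 100 mm tall, wall 4 mm (bore 42 mm), closed flat end on top 6 mm thick; 0.15 to 0.30 kg. The point is on its axis, half-way up (50 mm above the mouth); its z axis points from the mouth to the closed end (up at the start).
- short_cup_center (a point): The short plain aluminium cup, loose, standing mouth-down: a round can 50 mm in outer diameter and 60 mm tall, wall 4 mm (bore 42 mm), closed flat end on top 6 mm thick; 0.10 to 0.21 kg. The point is on its axis, half-way up (30 mm above the mouth); its z axis points from the mouth to the closed end (up at the start).
- long_peg_tip (a point): Tip of the long steel drain peg, fixed: 18 mm in diameter, tip tapered, 122 mm long from the floor of its fixed grey 100 x 100 x 12 mm drip tray on the left half of the bench, leaning 25 degrees from vertical, roughly towards the robot. The point is the very tip, about 115 mm above the bench; its z axis runs along the peg, out of the tip. Its own cup hung on it clears tray and bench.
- short_peg_tip (a point): Tip of the short steel drain peg, fixed: 18 mm in diameter, tip tapered, 82 mm long from the floor of its fixed grey 100 x 100 x 12 mm drip tray on the left half of the bench, leaning 25 degrees from vertical, roughly towards the robot. The point is the very tip, about 78 mm above the bench; its z axis runs along the peg, out of the tip. Its own cup hung on it clears tray and bench.
Not all that is in view belongs to the job. Leave any pink or red look-alike of the part that bears tall_cup_center alone.

How it is judged (in metres and radians):
At the end, for the whole second after the job is handed in: Tall cup on the long peg, short cup on the short peg, mouth-down: cup centre over 32 mm (tall) or 14 mm (short) below the tip along the peg and within 62 or 42 mm of it, axis within 0.52 or 0.6 rad of the peg's and 0.96 or 1.0 rad of upright, both under 20 mm/s (z of tall_cup_center in the frame of long_peg_tip below -0.032 m and distance between tall_cup_center and long_peg_tip below 0.062 m and angle between the z axis of tall_cup_center and the z axis of long_peg_tip, either way round below 0.52 rad and angle between tall_cup_center's own z axis and vertical below 0.96 rad and linear speed of each of tall_cup, short_cup below 0.02 m/s and z of short_cup_center in the frame of short_peg_tip below -0.014 m and distance between short_cup_center and short_peg_tip below 0.042 m and angle between the z axis of short_cup_center and the z axis of short_peg_tip, either way round below 0.6 rad and angle between short_cup_center's own z axis and vertical below 1 rad); the robot touches nothing.
It also fails if it takes over 70 s, if anything falls off the work surface, if the arm or the gripper's body presses on something with over 40 N, if the wrist force passes 120 N, or if a joint passes its speed limit or range.

## Working session

There is one attempt and no reset: what is moved stays moved. The work goes in short steps, Python scripts to look and compute and a shell command to move; the robot and the scene stay as the last step left them, time stands still between calls to the robot, and variables do not carry over. Pictures are saved under pics/ and viewed, about 8 in all and at most 12, crops included, and the job is handed in when it is done.

```bash
ls; mkdir -p pics
python3 - <<'E'
from plant import readout, vision, models
import cv2, numpy as np
s=readout.read_state(); print(s)
ims=[]
for c in ("scene","top"):
    im=vision.camera(c); cv2.imwrite(f"pics/{c}0.png",im[...,::-1]); 
    p=vision.camera_params(c); print(c,p)
    for n in ("tall_cup_center","short_cup_center","long_peg_tip","short_peg_tip"):
        for d in models.recognise(c,n): print(n,np.round(d["location"],3),round(d["confidence"],2))
print(vision.camera_params("wrist"))
E
```

```text
pics
{'time_s': 0.0, 'joints': array([-74.03698042,  19.13077023,   2.28281902,  84.01165585,
        -0.76590179,  76.96596158,  -3.35082553]), 'qd': array([ 0.01181263,  0.02273626, -0.02072218,  0.03411253, -0.05605396,
        0.0139921 ,  0.00767688]), 'effort': array([-9.55817122e-04, -6.56349134e+01,  1.33482780e+00, -4.03815937e+01,
       -5.96805057e-02,  4.45999252e-02,  1.29105988e-04]), 'tcp_pos': array([0.23961885, 0.60370669, 0.22166492]), 'tcp_rot': array([ -85.37353268,   89.90680802, -107.01820466]), 'force': array([-0.25059099, -0.39986971,  0.58574896]), 'torque': array([-0.00907353, -0.03387368, -0.00404334]), 'opening': 0.08699302191241157}
scene {'fx': 503.63202792003744, 'fy': 503.63202792003744, 'cx': 276.7015699128533, 'cy': 200.80434591578367, 'R': array([[ 0.24205562,  0.97025731,  0.0031336 ],
       [ 0.68553875, -0.16873797, -0.70821191],
       [-0.68661903,  0.17357488, -0.70599296]]), 't': array([-0.10687677, -0.32325236,  1.69409031])}
tall_cup_center [0.553 0.014 0.072] 0.96
tall_cup_center [ 0.475 -0.028  0.066] 0.92
tall_cup_center [ 0.476 -0.124
[... 576 characters left out ...]
tall_cup_center [ 0.455 -0.019  0.095] 0.59
tall_cup_center [0.531 0.007 0.099] 0.55
short_cup_center [ 0.53  -0.321  0.061] 0.62
long_peg_tip [0.598 0.121 0.069] 0.57
long_peg_tip [ 0.549 -0.099  0.101] 0.3
short_peg_tip [0.639 0.325 0.042] 0.57
{'fx': 293.82876411182895, 'fy': 293.82876411182895, 'cx': 282.7874275857561, 'cy': 205.7262535144151, 'mount': array([[ 3.60541021e-04, -2.96423471e-01,  9.55056541e-01,
        -1.62456833e-01],
       [ 9.99998999e-01, -1.20009467e-03, -7.49983752e-04,
        -3.97296582e-05],
       [ 1.36847105e-03,  9.55055855e-01,  2.96422742e-01,
        -8.27000538e-02],
       [ 0.00000000e+00,  0.00000000e+00,  0.00000000e+00,
         1.00000000e+00]])}
```

View pics/scene0.png

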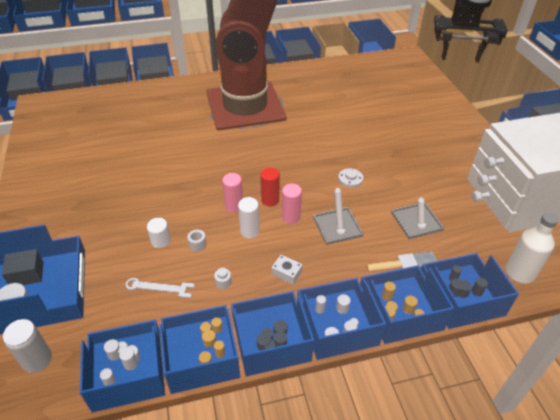

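View pics/top0.png

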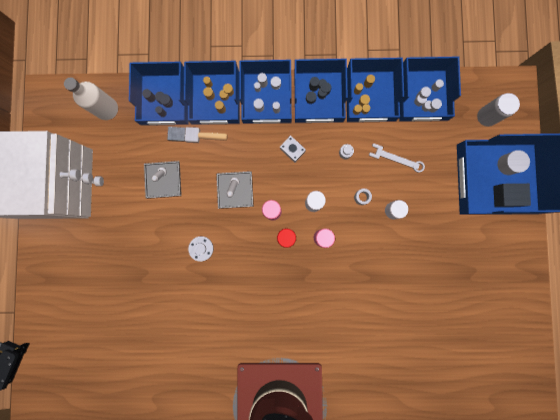

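The tall cup (white) is at scene (249,217) and top (316,200), with red and pink decoys on three sides. The short cup is at scene (158,232) and top (399,209). The long peg is at top (233,187) and the short peg at top (160,175). I'll zoom in to measure them.

Run:
```python
import cv2, numpy as np
s=cv2.imread("pics/scene0.png"); t=cv2.imread("pics/top0.png")
def crop(im,x,y,w,h,k=6,W=400,H=300):
    c=cv2.resize(im[y:y+h,x:x+w],None,fx=k,fy=k,interpolation=cv2.INTER_CUBIC)
    for i in range(0,w,10):
        cv2.line(c,(i*k,0),(i*k,6),(0,255,255),1); cv2.putText(c,str(x+i),(i*k,16),0,.35,(0,255,255),1)
    for i in range(0,h,10):
        cv2.line(c,(0,i*k),(6,i*k),(0,255,255),1); cv2.putText(c,str(y+i),(8,i*k+4),0,.35,(0,255,255),1)
    return c
a=np.hstack([crop(s,310,180,66,66),crop(s,385,185,66,66)])[:,:800]
b=np.hstack([crop(t,205,165,66,34),crop(t,135,155,66,34)])[:,:800]
cv2.imwrite("pics/m1.png",np.vstack([a,b]))
a=np.hstack([crop(s,140,195,66,66),crop(s,225,190,66,66)])
b=np.hstack([crop(t,370,192,66,34),crop(t,290,184,66,34)])
cv2.imwrite("pics/m2.png",np.vstack([a,b]))
```

```text
(no output)
```

View pics/m1.png

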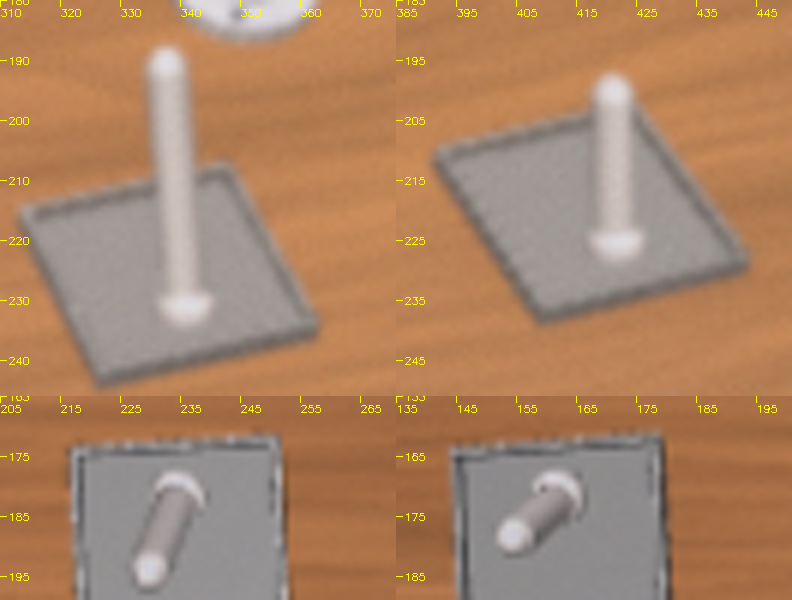

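View pics/m2.png

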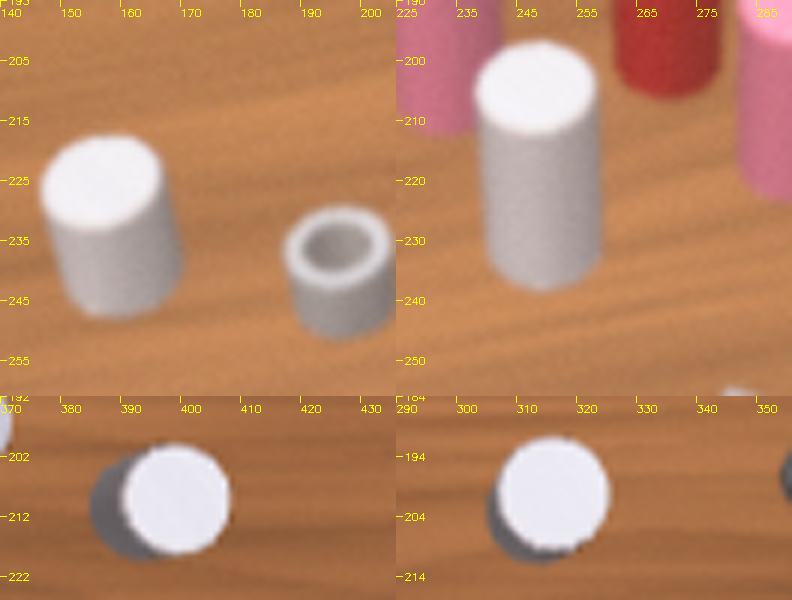

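Tip and base pixels, from the crops:

| | Scene | Top |
|---|---|---|
| Long peg tip | (337.7,188.3) | (229.8,193.8) |
| Long peg base | (340.8,230.5) | (235,180.7) |
| Short peg tip | (421,199.2) | (154.3,178.5) |
| Short peg base | (421.7,225) | (161.7,170.7) |
| Tall cup lid | (248.3,204.5) | (316.2,200.2) |
| Short cup lid | (157,225.3) | (399.2,209.3) |

Next I'll triangulate these.

```bash
cat > h.py <<'E'
import numpy as np
from scipy.spatial.transform import Rotation as Rot
from scipy.optimize import least_squares
from plant import readout, vision, models
def rt(s): return Rot.from_euler('xyz',s["tcp_rot"],degrees=True).as_matrix()
def proj(cam,X,s=None):
    p=vision.camera_params(cam)
    if cam=="wrist":
        M=p["mount"]; X=rt(s).T@(X-s["tcp_pos"]); c=M[:3,:3].T@(X-M[:3,3])
    else: c=p["R"]@X+p["t"]
    return np.array([p["fx"]*c[0]/c[2]+p["cx"],p["fy"]*c[1]/c[2]+p["cy"]])
def go(pos,R,s=None):
    "rows (mm, rad) from the present pose to (pos,R)"
    s=s or readout.read_state(); R0=rt(s)
    print("t(mm)",np.round(1000*R0.T@(np.array(pos)-s["tcp_pos"]),1),"w",np.round(Rot.from_matrix(R0.T@R).as_rotvec(),3))
E
python3 - <<'E'
from h import *
o=-0.42
def tri(a,b,z=None):
    f=lambda X: np.r_[proj("scene",X)-a-o, proj("top",X)-b-o, ([] if z is None else [(X[2]-z)*1000])]
    r=least_squares(f,[.55,0,.05]); return r.x,np.round(r.fun,1)
A=np.array
for n,a,b,z in [("Ltip",(337.7,188.3),(229.8,193.8),.115),("Lbase",(340.8,230.5),(235,180.7),.009),("Stip",(421,199.2),(154.3,178.5),.078),("Sbase",(421.7,225),(161.7,170.7),.009),("tall",(248.3,204.5),(316.2,200.2),.1),("short",(157,225.3),(399.2,209.3),.06)]:
    x,f=tri(A(a),A(b)); y,g=tri(A(a),A(b),z); print(n,np.round(x,4),f,np.round(y,4),g)
print(np.round(rt(readout.read_state()),3))
E
```

```text
Ltip [0.5727 0.1206 0.1142] [-0.1  0.  -0.1 -0. ] [0.5729 0.1205 0.1149] [-0.1 -0.2 -0.  -0.1 -0.1]
Lbase [0.6211 0.122  0.0106] [-0.1  0.  -0.1 -0. ] [0.6207 0.1223 0.0091] [-0.   0.3 -0.1  0.2  0.1]
Stip [0.6207 0.3304 0.073 ] [ 0.1 -0.   0.1  0. ] [0.6218 0.3285 0.0777] [ 0.  -0.9  0.2 -0.7 -0.3]
Sbase [0.6524 0.3316 0.0098] [ 0.2 -0.1  0.2  0.1] [0.6522 0.3319 0.009 ] [0.2 0.1 0.2 0.2 0. ]
tall [ 0.5557 -0.1014  0.0943] [-0.1 -0.  -0.1 -0. ] [ 0.5573 -0.1015  0.0997] [-0.1 -1.1  0.1 -0.8 -0.3]
short [ 0.5323 -0.3265  0.0534] [-0.1 -0.  -0.1 -0. ] [ 0.5344 -0.3255  0.0596] [-0.1 -1.2  0.2 -0.9 -0.4]
[[-0.     0.369  0.929]
 [-0.     0.929 -0.369]
 [-1.    -0.     0.   ]]
```

Run:
```python
from h import *
D=np.array([[0,0,1],[0,1,0],[-1,0,0.]])
go([.50,.25,.26],D); go([.545,-.1015,.26],D)
```

```text
t(mm) [ -37.5 -233.1  372.5] w [-0.378 -0.     0.   ]
t(mm) [ -37.4 -543.2  544. ] w [-0.378 -0.     0.   ]
```

```bash
R1='{"gripper":-1,"tx":-38}'; python3 -m handwheel '[{"gripper":-1,"tx":-38,"ty":-233,"tz":372,"wx":-0.378},{"gripper":-1,"tx":-38,"ty":-233,"tz":372,"wx":-0.378},{"gripper":-1,"tx":-38,"ty":-233,"tz":372,"wx":-0.378},{"gripper":-1,"tx":-38,"ty":-233,"tz":372,"wx":-0.378},{"gripper":-1,"tx":-38,"ty":-233,"tz":372,"wx":-0.378},{"gripper":-1,"tx":-38,"ty":-233,"tz":372,"wx":-0.378},{"gripper":-1,"tx":-38,"ty":-233,"tz":372,"wx":-0.378},{"gripper":-1,"tx":-38,"ty":-233,"tz":372,"wx":-0.378},{"gripper":-1,"tx":-38,"ty":-233,"tz":372,"wx":-0.378},{"gripper":-1,"tx":-38,"ty":-233,"tz":372,"wx":-0.378}]'
python3 - <<'E'
from h import *
D=np.array([[0,0,1],[0,1,0],[-1,0,0.]])
go([.545,-.1015,.26],D)
E
```

```text
t(mm) [ -37.4 -543.2  544. ] w [-0.378 -0.     0.   ]invalid input at $[0]: expected keys gripper, tx, ty, tz, wx, wy, wz
```

```bash
python3 -m handwheel '[{"gripper":-1,"tx":-38,"ty":-233,"tz":372,"wx":-0.378,"wy":0,"wz":0},{"gripper":-1,"tx":-38,"ty":-233,"tz":372,"wx":-0.378,"wy":0,"wz":0},{"gripper":-1,"tx":-38,"ty":-233,"tz":372,"wx":-0.378,"wy":0,"wz":0},{"gripper":-1,"tx":-38,"ty":-233,"tz":372,"wx":-0.378,"wy":0,"wz":0},{"gripper":-1,"tx":-38,"ty":-233,"tz":372,"wx":-0.378,"wy":0,"wz":0},{"gripper":-1,"tx":-38,"ty":-233,"tz":372,"wx":-0.378,"wy":0,"wz":0},{"gripper":-1,"tx":-38,"ty":-233,"tz":372,"wx":-0.378,"wy":0,"wz":0},{"gripper":-1,"tx":-38,"ty":-233,"tz":372,"wx":-0.378,"wy":0,"wz":0},{"gripper":-1,"tx":-38,"ty":-233,"tz":372,"wx":-0.378,"wy":0,"wz":0},{"gripper":-1,"tx":-38,"ty":-233,"tz":372,"wx":-0.378,"wy":0,"wz":0}]'
python3 - <<'E'
from h import *
D=np.array([[0,0,1],[0,1,0],[-1,0,0.]])
go([.545,-.1015,.26],D)
E
```

```text
time_s: 1.5
tcp_pos: [0.5034, 0.2439, 0.2615]
tcp_rot: [-26.7, 89.8, -27.3]
force: [-0.5, -0.2, 0.1]
opening: 0.0867
t(mm) [   2.1 -345.    44.8] w [-0.009  0.003  0.001]
```

```bash
python3 -m handwheel '[{"gripper":-1,"tx":2,"ty":-345,"tz":45,"wx":-0.009,"wy":0.003,"wz":0},{"gripper":-1,"tx":2,"ty":-345,"tz":45,"wx":-0.009,"wy":0.003,"wz":0},{"gripper":-1,"tx":2,"ty":-345,"tz":45,"wx":-0.009,"wy":0.003,"wz":0},{"gripper":-1,"tx":2,"ty":-345,"tz":45,"wx":-0.009,"wy":0.003,"wz":0},{"gripper":-1,"tx":2,"ty":-345,"tz":45,"wx":-0.009,"wy":0.003,"wz":0},{"gripper":-1,"tx":2,"ty":-345,"tz":45,"wx":-0.009,"wy":0.003,"wz":0},{"gripper":-1,"tx":2,"ty":-345,"tz":45,"wx":-0.009,"wy":0.003,"wz":0},{"gripper":-1,"tx":2,"ty":-345,"tz":45,"wx":-0.009,"wy":0.003,"wz":0},{"gripper":-1,"tx":2,"ty":-345,"tz":45,"wx":-0.009,"wy":0.003,"wz":0},{"gripper":-1,"tx":2,"ty":-345,"tz":45,"wx":-0.009,"wy":0.003,"wz":0}]'
python3 - <<'E'
from h import *
import cv2
s=readout.read_state(); im=vision.camera("wrist")
D=np.array([[0,0,1],[0,1,0],[-1,0,0.]])
v=im[...,::-1].copy()
c=np.array([.557,-.1015])
for k in np.linspace(0,2*np.pi,40):
    p=proj("wrist",np.r_[c+.025*np.array([np.cos(k),np.sin(k)]),.1],s); cv2.circle(v,tuple(int(round(q)) for q in p),1,(0,255,0),-1)
cv2.imwrite("pics/w1.png",v); go([.557,-.1015,.056],D,s); print(proj("wrist",np.r_[c,.1],s))
E
```

```text
time_s: 2.5
tcp_pos: [0.5453, -0.0998, 0.2599]
tcp_rot: [-136.5, 90.0, -136.4]
force: [0.1, 0.4, 1.5]
opening: 0.0869
t(mm) [203.9  -1.6  11.8] w [ 0.001 -0.001  0.001]
[281.24816456 201.03174948]
```

View pics/w1.png

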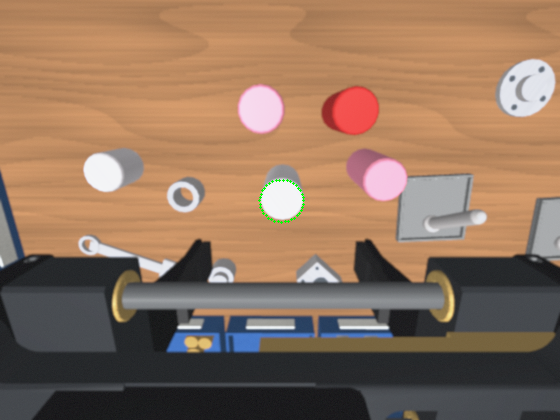

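The wrist view agrees with the estimate: the green circle lies on the tall cup's rim at (281,201). I'll descend and grip.

```bash
python3 -m handwheel '[{"gripper":-1,"tx":40,"ty":-2,"tz":12,"wx":0,"wy":0,"wz":0},{"gripper":-1,"tx":90,"ty":-2,"tz":12,"wx":0,"wy":0,"wz":0},{"gripper":-1,"tx":130,"ty":-2,"tz":12,"wx":0,"wy":0,"wz":0},{"gripper":-1,"tx":170,"ty":-2,"tz":12,"wx":0,"wy":0,"wz":0},{"gripper":-1,"tx":204,"ty":-2,"tz":12,"wx":0,"wy":0,"wz":0},{"gripper":-1,"tx":204,"ty":-2,"tz":12,"wx":0,"wy":0,"wz":0},{"gripper":-1,"tx":204,"ty":-2,"tz":12,"wx":0,"wy":0,"wz":0}]'
python3 -m handwheel '[{"gripper":1,"tx":0,"ty":0,"tz":0,"wx":0,"wy":0,"wz":0},{"gripper":1,"tx":0,"ty":0,"tz":0,"wx":0,"wy":0,"wz":0},{"gripper":1,"tx":0,"ty":0,"tz":0,"wx":0,"wy":0,"wz":0},{"gripper":1,"tx":0,"ty":0,"tz":0,"wx":0,"wy":0,"wz":0},{"gripper":1,"tx":0,"ty":0,"tz":0,"wx":0,"wy":0,"wz":0},{"gripper":1,"tx":0,"ty":0,"tz":0,"wx":0,"wy":0,"wz":0},{"gripper":1,"tx":0,"ty":0,"tz":0,"wx":0,"wy":0,"wz":0},{"gripper":1,"tx":0,"ty":0,"tz":0,"wx":0,"wy":0,"wz":0}]'
```

```text
time_s: 3.25
tcp_pos: [0.5574, -0.1002, 0.0565]
tcp_rot: [-160.2, 89.9, -159.9]
force: [-1.0, 0.3, 0.2]
opening: 0.087
time_s: 4.05
tcp_pos: [0.5576, -0.1003, 0.0566]
tcp_rot: [-157.0, 89.9, -156.8]
force: [-0.2, -0.6, 2.2]
opening: 0.0486
```

Gripped. Lifting, then working out the pre-hang pose.

```bash
python3 -m handwheel '[{"gripper":1,"tx":-30,"ty":0,"tz":0,"wx":0,"wy":0,"wz":0},{"gripper":1,"tx":-70,"ty":0,"tz":0,"wx":0,"wy":0,"wz":0},{"gripper":1,"tx":-110,"ty":0,"tz":0,"wx":0,"wy":0,"wz":0},{"gripper":1,"tx":-150,"ty":0,"tz":0,"wx":0,"wy":0,"wz":0},{"gripper":1,"tx":-180,"ty":0,"tz":0,"wx":0,"wy":0,"wz":0},{"gripper":1,"tx":-180,"ty":0,"tz":0,"wx":0,"wy":0,"wz":0}]'
cat >> h.py <<'E'
TIP=dict(L=np.array([.573,.1205,.115]),S=np.array([.6215,.329,.0777]))
def peg(k):
    f={'L':.0142/.4226,'S':.08}[k]
    a=np.array([-.4226*np.cos(f),-.4226*np.sin(f),.9063]); y=np.array([-np.sin(f),np.cos(f),0]); x=-a
    return TIP[k],a,np.c_[x,y,np.cross(x,y)]
E
python3 - <<'E'
from h import *
T,a,R=peg('L'); print(np.round(R,3)); go(T+a*(.0865+.02),R)
E
```

```text
time_s: 4.65
tcp_pos: [0.5596, -0.1007, 0.2408]
tcp_rot: [-2.9, 89.7, -2.6]
force: [-0.1, -1.0, -2.1]
opening: 0.0488
[[ 0.422 -0.034  0.906]
 [ 0.014  0.999  0.03 ]
 [-0.906  0.     0.423]]
t(mm) [ 29.1 219.8 -30.9] w [-0.029 -0.431  0.007]
```

```bash
python3 -m handwheel '[{"gripper":1,"tx":0,"ty":40,"tz":-10,"wx":0,"wy":-0.1,"wz":0},{"gripper":1,"tx":0,"ty":80,"tz":-20,"wx":-0.01,"wy":-0.2,"wz":0},{"gripper":1,"tx":0,"ty":120,"tz":-31,"wx":-0.02,"wy":-0.3,"wz":0},{"gripper":1,"tx":10,"ty":160,"tz":-31,"wx":-0.029,"wy":-0.4,"wz":0.007},{"gripper":1,"tx":20,"ty":195,"tz":-31,"wx":-0.029,"wy":-0.431,"wz":0.007},{"gripper":1,"tx":29,"ty":220,"tz":-31,"wx":-0.029,"wy":-0.431,"wz":0.007},{"gripper":1,"tx":29,"ty":220,"tz":-31,"wx":-0.029,"wy":-0.431,"wz":0.007},{"gripper":1,"tx":29,"ty":220,"tz":-31,"wx":-0.029,"wy":-0.431,"wz":0.007}]'
python3 - <<'E'
from h import *
import cv2
T,a,R=peg('L'); s=readout.read_state(); go(T+a*.0865,R,s); go(T-a*.0375,R,s)
out=[]
for c,(x,y) in (("scene",(285,140)),("top",(180,150))):
    v=vision.camera(c)[...,::-1].copy()
    # predicted cup outline & peg tip
    R0=rt(s)
    for tx in (.0565,-.0435):
        for k in np.linspace(0,2*np.pi,30):
            p=proj(c,s["tcp_pos"]+R0@np.array([tx,.025*np.cos(k),.025*np.sin(k)])); v[int(round(p[1])),int(round(p[0]))]=(0,255,0)
    p=proj(c,T); v[int(round(p[1])),int(round(p[0]))]=(0,0,255)
    out.append(cv2.resize(v[y:y+110,x:x+100],None,fx=4,fy=4,interpolation=cv2.INTER_NEAREST))
cv2.imwrite("pics/h1.png",np.hstack(out))
E
```

```text
time_s: 5.45
tcp_pos: [0.5272, 0.1189, 0.2102]
tcp_rot: [-0.2, 65.1, 1.8]
force: [0.2, -0.2, -1.6]
opening: 0.0484
t(mm) [19.1  0.1  1.3] w [ 0.001 -0.002  0.001]
t(mm) [143.1   0.2   1.6] w [ 0.001 -0.002  0.001]
```

View pics/h1.png

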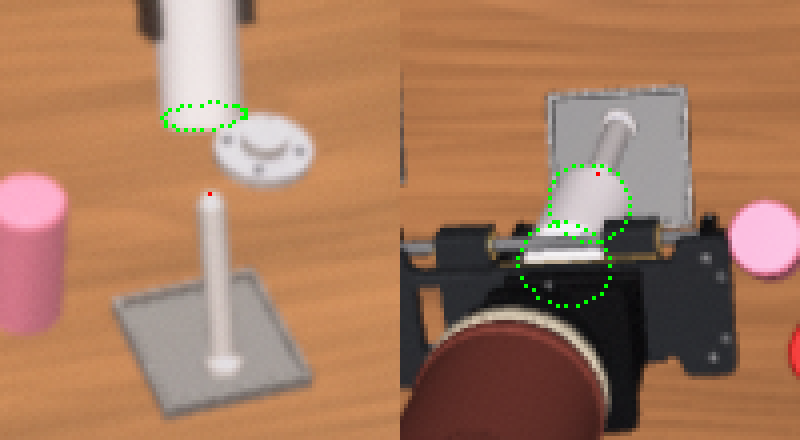

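The cup sits where it was predicted and points along the peg; the peg tip is under its mouth. I'll slide it on.

```bash
python3 -m handwheel '[{"gripper":1,"tx":20,"ty":0,"tz":2,"wx":0,"wy":0,"wz":0},{"gripper":1,"tx":40,"ty":0,"tz":2,"wx":0,"wy":0,"wz":0},{"gripper":1,"tx":60,"ty":0,"tz":2,"wx":0,"wy":0,"wz":0},{"gripper":1,"tx":80,"ty":0,"tz":2,"wx":0,"wy":0,"wz":0},{"gripper":1,"tx":100,"ty":0,"tz":2,"wx":0,"wy":0,"wz":0},{"gripper":1,"tx":120,"ty":0,"tz":2,"wx":0,"wy":0,"wz":0},{"gripper":1,"tx":132,"ty":0,"tz":2,"wx":0,"wy":0,"wz":0},{"gripper":1,"tx":137,"ty":0,"tz":2,"wx":0,"wy":0,"wz":0},{"gripper":1,"tx":137,"ty":0,"tz":2,"wx":0,"wy":0,"wz":0}]'
python3 -m handwheel '[{"gripper":1,"tx":1,"ty":0,"tz":0,"wx":0,"wy":0,"wz":0},{"gripper":1,"tx":2,"ty":0,"tz":0,"wx":0,"wy":0,"wz":0},{"gripper":1,"tx":2,"ty":0,"tz":0,"wx":0,"wy":0,"wz":0}]'
```

```text
time_s: 6.45
tcp_pos: [0.5875, 0.1192, 0.0875]
tcp_rot: [-0.1, 65.1, 1.7]
force: [-1.1, -0.2, -0.9]
opening: 0.0488
time_s: 6.75
tcp_pos: [0.5886, 0.1194, 0.0863]
tcp_rot: [-0.0, 65.0, 1.8]
force: [-0.0, 0.9, -1.5]
opening: 0.0485
```

```bash
python3 -m handwheel '[{"gripper":1,"tx":1,"ty":0,"tz":0,"wx":0,"wy":0,"wz":0},{"gripper":1,"tx":2,"ty":0,"tz":0,"wx":0,"wy":0,"wz":0},{"gripper":1,"tx":3,"ty":0,"tz":0,"wx":0,"wy":0,"wz":0},{"gripper":1,"tx":4,"ty":0,"tz":0,"wx":0,"wy":0,"wz":0}]'
python3 -m handwheel '[{"gripper":1,"tx":1,"ty":0,"tz":0,"wx":0,"wy":0,"wz":0},{"gripper":1,"tx":2,"ty":0,"tz":0,"wx":0,"wy":0,"wz":0}]'
```

```text
time_s: 7.15
tcp_pos: [0.5903, 0.1195, 0.0826]
tcp_rot: [-0.0, 65.0, 1.8]
force: [0.8, 0.0, -2.1]
opening: 0.0485
time_s: 7.35
tcp_pos: [0.5911, 0.1196, 0.0815]
tcp_rot: [0.0, 65.0, 1.8]
force: [-18.7, -2.7, 24.4]
opening: 0.049
```

Contact with the tip, with the force along the peg axis. Backing off 1 mm and releasing, then retracting along the peg.

```bash
python3 -m handwheel '[{"gripper":1,"tx":-1,"ty":0,"tz":0,"wx":0,"wy":0,"wz":0},{"gripper":-1,"tx":-1,"ty":0,"tz":0,"wx":0,"wy":0,"wz":0},{"gripper":-1,"tx":-1,"ty":0,"tz":0,"wx":0,"wy":0,"wz":0},{"gripper":-1,"tx":-1,"ty":0,"tz":0,"wx":0,"wy":0,"wz":0},{"gripper":-1,"tx":-1,"ty":0,"tz":0,"wx":0,"wy":0,"wz":0},{"gripper":-1,"tx":-1,"ty":0,"tz":0,"wx":0,"wy":0,"wz":0},{"gripper":-1,"tx":-1,"ty":0,"tz":0,"wx":0,"wy":0,"wz":0}]'
python3 -m handwheel '[{"gripper":-1,"tx":-20,"ty":0,"tz":0,"wx":0,"wy":0,"wz":0},{"gripper":-1,"tx":-60,"ty":0,"tz":0,"wx":0,"wy":0,"wz":0},{"gripper":-1,"tx":-110,"ty":0,"tz":0,"wx":0,"wy":0,"wz":0},{"gripper":-1,"tx":-160,"ty":0,"tz":0,"wx":0,"wy":0,"wz":0},{"gripper":-1,"tx":-200,"ty":0,"tz":0,"wx":0,"wy":0,"wz":0},{"gripper":-1,"tx":-200,"ty":0,"tz":0,"wx":0,"wy":0,"wz":0}]'
python3 - <<'E'
from h import *
import cv2
D=np.array([[0,0,1],[0,1,0],[-1,0,0.]])
s=readout.read_state(); go([.52,-.3255,.24],D,s)
v=vision.camera("scene")[130:270,250:450,::-1]; w=vision.camera("top")[140:280,150:350,::-1]
cv2.imwrite("pics/h2.png",cv2.resize(np.hstack([v,w]),None,fx=2,fy=2,interpolation=cv2.INTER_CUBIC))
E
```

```text
time_s: 8.05
tcp_pos: [0.5907, 0.1196, 0.0824]
tcp_rot: [0.0, 65.0, 1.8]
force: [0.0, 0.1, 0.2]
opening: 0.0846
time_s: 8.65
tcp_pos: [0.5072, 0.1182, 0.2702]
tcp_rot: [0.6, 64.6, 2.4]
force: [1.3, 0.4, -0.2]
opening: 0.0873
t(mm) [  24.8 -444.   -13.4] w [ 0.031  0.444 -0.012]
```

View pics/h2.png

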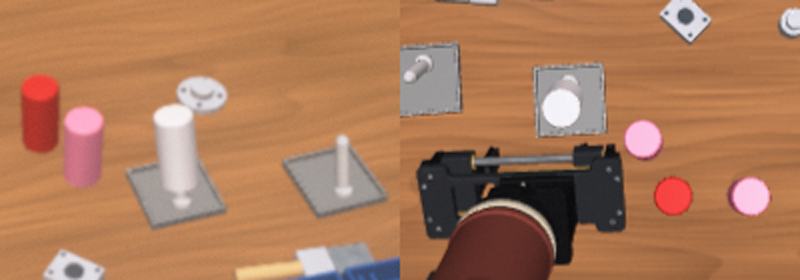

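The tall cup hangs on the long peg (scene crop (177,150)), leaning with it and clear of the tray. The short cup is next.

```bash
python3 -m handwheel '[{"gripper":-1,"tx":0,"ty":-45,"tz":0,"wx":0.003,"wy":0.1,"wz":0},{"gripper":-1,"tx":0,"ty":-90,"tz":0,"wx":0.01,"wy":0.2,"wz":0},{"gripper":-1,"tx":20,"ty":-180,"tz":-13,"wx":0.031,"wy":0.3,"wz":-0.012},{"gripper":-1,"tx":25,"ty":-270,"tz":-13,"wx":0.031,"wy":0.444,"wz":-0.012},{"gripper":-1,"tx":25,"ty":-444,"tz":-13,"wx":0.031,"wy":0.444,"wz":-0.012},{"gripper":-1,"tx":25,"ty":-444,"tz":-13,"wx":0.031,"wy":0.444,"wz":-0.012},{"gripper":-1,"tx":25,"ty":-444,"tz":-13,"wx":0.031,"wy":0.444,"wz":-0.012},{"gripper":-1,"tx":25,"ty":-444,"tz":-13,"wx":0.031,"wy":0.444,"wz":-0.012},{"gripper":-1,"tx":25,"ty":-444,"tz":-13,"wx":0.031,"wy":0.444,"wz":-0.012},{"gripper":-1,"tx":25,"ty":-444,"tz":-13,"wx":0.031,"wy":0.444,"wz":-0.012},{"gripper":-1,"tx":25,"ty":-444,"tz":-13,"wx":0.031,"wy":0.444,"wz":-0.012},{"gripper":-1,"tx":25,"ty":-444,"tz":-13,"wx":0.031,"wy":0.444,"wz":-0.012}]'
python3 - <<'E'
from h import *
import cv2
s=readout.read_state(); im=vision.camera("wrist")
D=np.array([[0,0,1],[0,1,0],[-1,0,0.]])
v=im[...,::-1].copy()
c=np.array([.534,-.3255])
for k in np.linspace(0,2*np.pi,40):
    p=proj("wrist",np.r_[c+.025*np.array([np.cos(k),np.sin(k)]),.06],s); cv2.circle(v,tuple(int(round(q)) for q in p),1,(0,255,0),-1)
cv2.imwrite("pics/w2.png",v); go([.534,-.3255,.024],D,s)
E
```

```text
time_s: 9.95
tcp_pos: [0.5193, -0.3253, 0.2348]
tcp_rot: [-161.4, 89.5, -161.4]
force: [0.0, 0.7, 0.3]
opening: 0.0871
t(mm) [210.6   0.4  16.4] w [-0.001 -0.008  0.003]
```

View pics/w2.png

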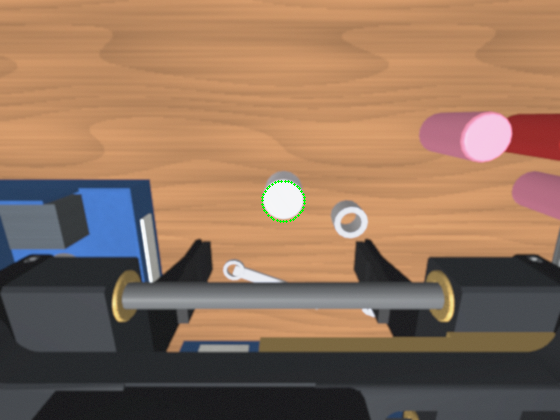

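The estimate matches again, at (283,200). The ring at (350,218) is close by, so I'll descend with the jaws a bit narrower.

```bash
python3 -m handwheel '[{"gripper":-0.65,"tx":40,"ty":0,"tz":16,"wx":0,"wy":-0.008,"wz":0.003},{"gripper":-0.65,"tx":85,"ty":0,"tz":16,"wx":0,"wy":-0.008,"wz":0.003},{"gripper":-0.65,"tx":120,"ty":0,"tz":16,"wx":0,"wy":-0.008,"wz":0.003},{"gripper":-0.65,"tx":150,"ty":0,"tz":16,"wx":0,"wy":-0.008,"wz":0.003},{"gripper":-0.65,"tx":180,"ty":0,"tz":16,"wx":0,"wy":-0.008,"wz":0.003},{"gripper":-0.65,"tx":210,"ty":0,"tz":16,"wx":0,"wy":-0.008,"wz":0.003},{"gripper":-0.65,"tx":210,"ty":0,"tz":16,"wx":0,"wy":-0.008,"wz":0.003},{"gripper":-0.65,"tx":210,"ty":0,"tz":16,"wx":0,"wy":-0.008,"wz":0.003}]'
python3 -m handwheel '[{"gripper":1,"tx":0,"ty":0,"tz":0,"wx":0,"wy":0,"wz":0},{"gripper":1,"tx":0,"ty":0,"tz":0,"wx":0,"wy":0,"wz":0},{"gripper":1,"tx":0,"ty":0,"tz":0,"wx":0,"wy":0,"wz":0},{"gripper":1,"tx":0,"ty":0,"tz":0,"wx":0,"wy":0,"wz":0},{"gripper":1,"tx":0,"ty":0,"tz":0,"wx":0,"wy":0,"wz":0},{"gripper":1,"tx":0,"ty":0,"tz":0,"wx":0,"wy":0,"wz":0},{"gripper":1,"tx":0,"ty":0,"tz":0,"wx":0,"wy":0,"wz":0}]'
```

```text
time_s: 10.8
tcp_pos: [0.5347, -0.324, 0.0256]
tcp_rot: [71.1, 89.9, 71.3]
force: [0.6, -0.8, -0.1]
opening: 0.0716
time_s: 11.5
tcp_pos: [0.5352, -0.3243, 0.0265]
tcp_rot: [22.7, 89.9, 22.8]
force: [-0.8, 1.3, 6.3]
opening: 0.0484
```

```bash
python3 -m handwheel '[{"gripper":1,"tx":-30,"ty":0,"tz":0,"wx":0,"wy":0,"wz":0},{"gripper":1,"tx":-70,"ty":0,"tz":0,"wx":0,"wy":0,"wz":0},{"gripper":1,"tx":-110,"ty":0,"tz":0,"wx":0,"wy":0,"wz":0},{"gripper":1,"tx":-150,"ty":0,"tz":0,"wx":0,"wy":0,"wz":0},{"gripper":1,"tx":-200,"ty":0,"tz":0,"wx":0,"wy":0,"wz":0},{"gripper":1,"tx":-240,"ty":0,"tz":0,"wx":0,"wy":0,"wz":0},{"gripper":1,"tx":-260,"ty":0,"tz":0,"wx":0,"wy":0,"wz":0},{"gripper":1,"tx":-260,"ty":0,"tz":0,"wx":0,"wy":0,"wz":0}]'
python3 - <<'E'
from h import *
T,a,R=peg('S'); go(T+a*.14,R)
E
```

```text
time_s: 12.3
tcp_pos: [0.5356, -0.3255, 0.2896]
tcp_rot: [-10.2, 89.6, -10.0]
force: [0.2, -0.3, -1.7]
opening: 0.0485
t(mm) [ 84.5 649.8  27.8] w [-0.076 -0.43   0.018]
```

```bash
python3 -m handwheel '[{"gripper":1,"tx":0,"ty":40,"tz":0,"wx":0,"wy":0,"wz":0},{"gripper":1,"tx":0,"ty":90,"tz":0,"wx":0,"wy":0,"wz":0},{"gripper":1,"tx":0,"ty":140,"tz":0,"wx":0,"wy":0,"wz":0},{"gripper":1,"tx":0,"ty":190,"tz":0,"wx":0,"wy":0,"wz":0},{"gripper":1,"tx":0,"ty":240,"tz":0,"wx":0,"wy":0,"wz":0},{"gripper":1,"tx":0,"ty":290,"tz":0,"wx":0,"wy":0,"wz":0},{"gripper":1,"tx":0,"ty":340,"tz":0,"wx":0,"wy":0,"wz":0},{"gripper":1,"tx":0,"ty":390,"tz":0,"wx":0,"wy":0,"wz":0},{"gripper":1,"tx":0,"ty":440,"tz":5,"wx":0,"wy":0,"wz":0},{"gripper":1,"tx":0,"ty":490,"tz":10,"wx":-0.02,"wy":-0.1,"wz":0},{"gripper":1,"tx":0,"ty":540,"tz":20,"wx":-0.04,"wy":-0.2,"wz":0.01},{"gripper":1,"tx":0,"ty":580,"tz":27,"wx":-0.076,"wy":-0.3,"wz":0.018}]'
python3 - <<'E'
from h import *
T,a,R=peg('S'); go(T+a*.14,R)
E
```

```text
time_s: 13.5
tcp_pos: [0.5604, 0.2579, 0.2875]
tcp_rot: [1.0, 72.3, 5.7]
force: [1.3, -1.3, -2.4]
opening: 0.0487
t(mm) [ 81.6  65.6 -18. ] w [ 0.001 -0.128 -0.006]
```

```bash
python3 -m handwheel '[{"gripper":1,"tx":10,"ty":40,"tz":-5,"wx":0,"wy":-0.06,"wz":0},{"gripper":1,"tx":40,"ty":66,"tz":-18,"wx":0,"wy":-0.128,"wz":-0.006},{"gripper":1,"tx":65,"ty":66,"tz":-18,"wx":0,"wy":-0.128,"wz":-0.006},{"gripper":1,"tx":82,"ty":66,"tz":-18,"wx":0,"wy":-0.128,"wz":-0.006},{"gripper":1,"tx":82,"ty":66,"tz":-18,"wx":0,"wy":-0.128,"wz":-0.006},{"gripper":1,"tx":82,"ty":66,"tz":-18,"wx":0,"wy":-0.128,"wz":-0.006}]'
python3 - <<'E'
from h import *
import cv2
T,a,R=peg('S'); s=readout.read_state(); go(T-a*.028,R,s)
out=[]
for c,(x,y) in (("scene",(370,130)),("top",(110,130))):
    v=vision.camera(c)[...,::-1].copy(); R0=rt(s)
    for tx in (.0258,-.0342):
        for k in np.linspace(0,2*np.pi,30):
            p=proj(c,s["tcp_pos"]+R0@np.array([tx,.025*np.cos(k),.025*np.sin(k)])); v[int(round(p[1])),int(round(p[0]))]=(0,255,0)
    for q in (T,T-a*.07): p=proj(c,q); v[int(round(p[1])),int(round(p[0]))]=(0,0,255)
    out.append(cv2.resize(v[y:y+110,x:x+100],None,fx=4,fy=4,interpolation=cv2.INTER_NEAREST))
cv2.imwrite("pics/h3.png",np.hstack(out))
E
```

```text
time_s: 14.1
tcp_pos: [0.5622, 0.3241, 0.2033]
tcp_rot: [-0.3, 65.1, 4.4]
force: [-0.4, -0.9, -0.9]
opening: 0.0488
t(mm) [167.    0.4   1.1] w [ 0.001 -0.001  0.001]
```

View pics/h3.png

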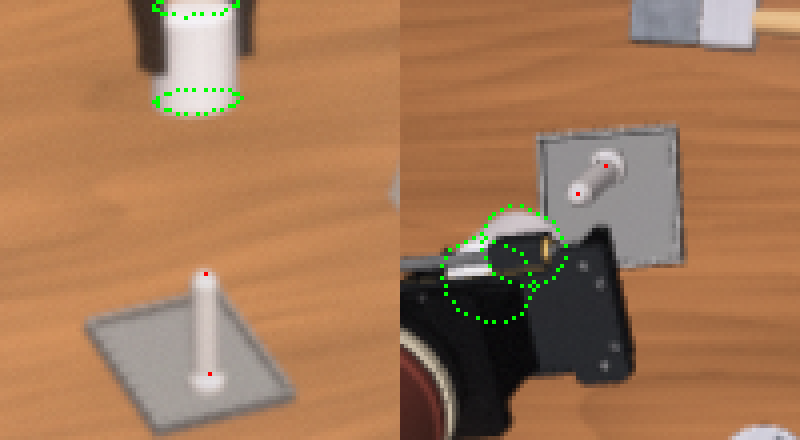

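The cup and the peg axis line up with the prediction in both views. Sliding it on.

```bash
python3 -m handwheel '[{"gripper":1,"tx":20,"ty":0,"tz":1,"wx":0,"wy":0,"wz":0},{"gripper":1,"tx":45,"ty":0,"tz":1,"wx":0,"wy":0,"wz":0},{"gripper":1,"tx":70,"ty":0,"tz":1,"wx":0,"wy":0,"wz":0},{"gripper":1,"tx":95,"ty":0,"tz":1,"wx":0,"wy":0,"wz":0},{"gripper":1,"tx":115,"ty":0,"tz":1,"wx":0,"wy":0,"wz":0},{"gripper":1,"tx":135,"ty":0,"tz":1,"wx":0,"wy":0,"wz":0},{"gripper":1,"tx":150,"ty":0,"tz":1,"wx":0,"wy":0,"wz":0},{"gripper":1,"tx":160,"ty":0,"tz":1,"wx":0,"wy":0,"wz":0},{"gripper":1,"tx":163,"ty":0,"tz":1,"wx":0,"wy":0,"wz":0},{"gripper":1,"tx":163,"ty":0,"tz":1,"wx":0,"wy":0,"wz":0}]'
python3 -m handwheel '[{"gripper":1,"tx":1,"ty":0,"tz":0,"wx":0,"wy":0,"wz":0},{"gripper":1,"tx":2,"ty":0,"tz":0,"wx":0,"wy":0,"wz":0}]'
python3 -m handwheel '[{"gripper":1,"tx":1,"ty":0,"tz":0,"wx":0,"wy":0,"wz":0},{"gripper":1,"tx":2,"ty":0,"tz":0,"wx":0,"wy":0,"wz":0}]'
```

```text
time_s: 15.2
tcp_pos: [0.6326, 0.3305, 0.058]
tcp_rot: [0.0, 65.0, 4.6]
force: [-0.1, -0.5, -0.6]
opening: 0.0486
time_s: 15.4
tcp_pos: [0.6337, 0.331, 0.0571]
tcp_rot: [0.2, 64.9, 4.8]
force: [0.0, 0.1, -1.8]
opening: 0.0488
time_s: 15.6
tcp_pos: [0.6346, 0.3314, 0.0558]
tcp_rot: [0.2, 64.9, 4.9]
force: [-0.5, 1.1, -2.1]
opening: 0.0486
```

```bash
python3 -m handwheel '[{"gripper":1,"tx":1,"ty":0,"tz":0,"wx":0,"wy":0,"wz":0},{"gripper":1,"tx":2,"ty":0,"tz":0,"wx":0,"wy":0,"wz":0}]'
python3 -m handwheel '[{"gripper":1,"tx":1,"ty":0,"tz":0,"wx":0,"wy":0,"wz":0},{"gripper":1,"tx":1,"ty":0,"tz":0,"wx":0,"wy":0,"wz":0}]'
```

```text
time_s: 15.8
tcp_pos: [0.6353, 0.3315, 0.0547]
tcp_rot: [0.3, 64.9, 4.9]
force: [-15.0, -5.5, 19.8]
opening: 0.0485
time_s: 16.0
tcp_pos: [0.6353, 0.3315, 0.0547]
tcp_rot: [0.3, 64.9, 4.9]
force: [-13.1, -5.1, 14.1]
opening: 0.0488
```

Contact. Releasing and retracting.

```bash
python3 -m handwheel '[{"gripper":1,"tx":-1,"ty":0,"tz":0,"wx":0,"wy":0,"wz":0},{"gripper":-1,"tx":-1,"ty":0,"tz":0,"wx":0,"wy":0,"wz":0},{"gripper":-1,"tx":-1,"ty":0,"tz":0,"wx":0,"wy":0,"wz":0},{"gripper":-1,"tx":-1,"ty":0,"tz":0,"wx":0,"wy":0,"wz":0},{"gripper":-1,"tx":-1,"ty":0,"tz":0,"wx":0,"wy":0,"wz":0},{"gripper":-1,"tx":-1,"ty":0,"tz":0,"wx":0,"wy":0,"wz":0},{"gripper":-1,"tx":-1,"ty":0,"tz":0,"wx":0,"wy":0,"wz":0}]'
python3 -m handwheel '[{"gripper":-1,"tx":-20,"ty":0,"tz":0,"wx":0,"wy":0,"wz":0},{"gripper":-1,"tx":-60,"ty":0,"tz":0,"wx":0,"wy":0,"wz":0},{"gripper":-1,"tx":-110,"ty":0,"tz":0,"wx":0,"wy":0,"wz":0},{"gripper":-1,"tx":-160,"ty":0,"tz":0,"wx":0,"wy":0,"wz":0},{"gripper":-1,"tx":-200,"ty":0,"tz":0,"wx":0,"wy":0,"wz":0},{"gripper":-1,"tx":-200,"ty":0,"tz":0,"wx":0,"wy":0,"wz":0},{"gripper":-1,"tx":-200,"ty":0,"tz":0,"wx":0,"wy":0,"wz":0},{"gripper":-1,"tx":-200,"ty":0,"tz":0,"wx":0,"wy":0,"wz":0}]'
python3 - <<'E'
from h import *
import cv2
fr=[]
for i in range(3): fr.append(vision.camera("scene").astype(int))
print("motion in peg area",np.abs(fr[0]-fr[2])[160:260,300:460].max())
v=fr[2].astype(np.uint8)[140:270,290:460,::-1]; w=vision.camera("top")[130:260,120:290,::-1]
cv2.imwrite("pics/h4.png",cv2.resize(np.hstack([v,w]),None,fx=2.3,fy=2.3,interpolation=cv2.INTER_CUBIC))
for c in ("scene","top"):
  for n in ("tall_cup_center","short_cup_center"):
    for d in models.recognise(c,n): print(c,n,np.round(d["location"],3),round(d["confidence"],2))
E
```

```text
time_s: 16.7
tcp_pos: [0.6349, 0.3315, 0.0556]
tcp_rot: [0.3, 64.9, 4.9]
force: [-0.2, 0.1, -0.0]
opening: 0.0845
time_s: 17.5
tcp_pos: [0.5502, 0.3238, 0.2355]
tcp_rot: [0.1, 65.0, 4.7]
force: [0.3, -0.6, 0.6]
opening: 0.0869
motion in peg area 12
scene tall_cup_center [0.597 0.113 0.084] 0.89
scene tall_cup_center [ 0.477 -0.029  0.064] 0.73
scene tall_cup_center [ 0.474 -0.119  0.068] 0.72
scene tall_cup_center [0.551 0.012 0.07 ] 0.55
scene short_cup_center [0.635 0.322 0.072] 0.57
top tall_cup_center [0.577 0.117 0.118] 0.97
top tall_cup_center [0.529 0.008 0.102] 0.86
top tall_cup_center [ 0.461 -0.019  0.096] 0.76
top tall_cup_center [ 0.458 -0.12   0.104] 0.64
top short_cup_center [0.618 0.319 0.084] 0.62
```

View pics/h4.png

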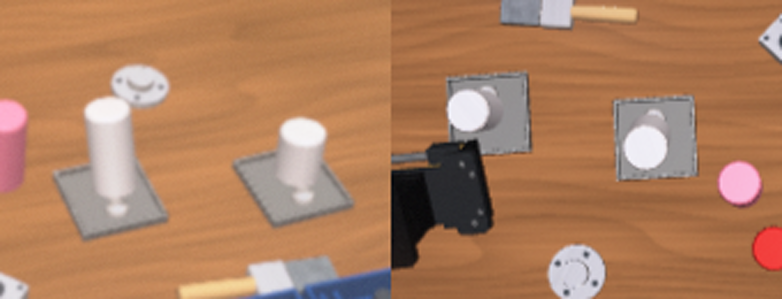

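Both cups hang on their pegs, the tall one at crop (110,148) and the short one at (301,152). Neither is moving, and the gripper is clear.

```bash
python3 -c "
from plant import ctrl; print(ctrl.close_job())"
```

```text
the job is handed in; nothing more can be done
None
```

Both cups are hanging mouth-down on their own pegs, the tall cup on the long peg and the short cup on the short peg. I handed the job in at about 18 s of the 70 s allowed.

- **Method:** I gripped each cup from above, tilted it to the 25° lean and slid it on until the closed end met the tip. I then backed off 1 mm, released it and retracted along the peg. Contact showed as about 31 N (tall) and 25 N (short) at the wrist, directed along the peg.
- **Last checks:** The scene and top pictures show both cups leaning with their pegs and clear of the trays, with the gripper well away. Consecutive frames differed only by image noise, and the recogniser placed both cups at their pegs. No decoys were touched.
- **Not checked:** I did not compute the final cup angles or depths numerically. I judged them from the contact forces and the pictures.
- **Small disagreement:** My first two-camera estimate put the cup tops about 6 mm low and the short peg tip about 5 mm low. I used the known heights instead, and the wrist and side views then matched.

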